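Clear the tile grinder and seat the wide grinding head

ROBOT

A 7-joint arm with a two-finger parallel gripper is mounted at the origin on the work surface; the furniture and walls round the work are solid. World frame = base frame: x ahead of the robot, y to its left, z up, the work surface at z = 0. Lengths are in mm, angles in rad, forces in N, time in s.
With the tool pointing down it reaches from about 350 to 900 mm from the base axis. Payload 7.2 kg.
Tool frame: the origin (TCP) lies at the very end of the fingers, on their centre line; the grasp point (between the pads) lies 19 mm behind it; z points along the fingers, y is the line along which they close (so a half turn about z gives the same grasp; the last joint's range is limited). The gripper opens to 85 mm and grips with 20 to 120 N. Pads are 22 mm wide; open, the fingers measure 114 mm over their backs; the gripper's body (76 mm by 85 mm) begins 54 mm behind the grasp point. The pads swing forward as they close: fully open they stand 13 mm farther back than shut.
Start: joints at [1.226, 0.411, -0.013, 1.596, 0.006, 1.134, -0.082], TCP at [170.787, -601.216, 231.297] pointing down, gripper open.
Joint ranges: [-2.95, 2.95], [-0.29, 1.99], [-1.47, 1.44], [0.14, 2.54], [-1.03, 4.17], [0.13, 1.85], [-2.86, 2.86]. Speed limits (rad/s): [2.39, 2.39, 3.01, 3.01, 3.14, 3.14, 3.14].

INTERFACE

Orientations are given as a unit quaternion [x, y, z, w].
In Python, from bench import monitor, imaging, order, models gives the robot as it stands. The module is installed in compiled form; this text tells all that it offers.
- The arm moves only by the tool carry_out, never from a script. Its argument "plan" is a list of rows, each a list of 7 numbers: the shift along the tool's x, y, z each as a share of 250 mm, from -1 to 1, then the turn, a rotation vector about the tool's x, y, z each as a share of pi/2 rad, from -1 to 1, then the closure, from 0 (fully open) to 1 (shut). A call has 1 to 10 rows; each row is the pose to reach, as a shift and turn from the pose commanded when the call began, along the tool's axes at that moment; what a row does not reach only later rows make up. A row lasts 1/8 s, in which the tool goes at most 62.5 mm and 10.7 degrees, less where a joint would pass 70% of its speed; a pose out of reach is approached as far as the arm can. A call with a number of a shift or a turn outside -1 to 1 is refused whole. A call with a gripper value outside its range is refused whole. The fingers move at their own pace and stop on an object; "grip_force" is the grip in N (left out, the last holds). Time passes only in rows, so rows that repeat a pose let the fingers close. It gives the time, the measured TCP pose, the force, the opening and the grip force at its end, in the units of the state.
- monitor.state(): the state, without advancing time (a new reading comes with each control period).
- imaging.capture(name): name is "scene" or "top" or "wrist"; returns (picture, depth): 480x640x3 uint8, red, green, blue; 480x640 float32, mm along the optical axis (not along the pixel's ray), 0 where there is no reading.
- imaging.get_calibration(name): a dict with "fx", "fy", "cx", "cy" (pixels), "k1" (the pictures are not rectified: a ray, as slopes to the right and down, at radius r is drawn at 1 + k1 r^2 times it, then the intrinsics apply), "extrinsics" (4x4, takes a point from camera to world coordinates); the wrist camera has in their place "mount" (4x4, takes a point from camera to tool coordinates, whose origin is the TCP and whose axes are the flange's). Camera axes: x right, y up, looking along -z (the intrinsics and any distortion apply to the point x, -y, -z); pixel columns grow to the right and rows downward; lengths in mm; the calibration is good to about 2 mm. A picture is of the moment at which its call begins: read the wrist's pose just before it. get_calibration takes no time and is no camera call.
- order.hand_in(): hands the job in; it is judged then, once.
Trained networks look in the newest picture that a camera, given by its name, has taken for a name from the list of things; names that differ only in an ending like _2 or _b are one class to them, and where a whole thing is asked for, a point or a joint stands for the part that bears it (a point fixed in the world has none). Each returns a list of dicts, best first, with "conf" (0 to 1); they miss things now and then, are a little off and sometimes report something else, mostly with a low value. They report only what shows in the picture. A call takes as long as a camera call. They do not tell look-alikes from the thing itself.
- models.search_frame(query, camera): "extent" ([left, top, right, bottom] as shares, 0 to 1, of the picture: columns of its width, rows of its height, round what is visible of it).
- models.pinpoint(query, camera): "location" ([row, column] as shares, 0 to 1, of the picture: columns of its width, rows of its height: a listed point, or the origin of a listed thing).
The state is a dict: "t": time; "joints": joint angles; "qd": joint speeds; "effort": joint torques, N m; "eef_pos": TCP position; "orientation": TCP orientation; "force": force on the tool from outside, world axes, zero at the start; "moment": the same for the moment, N m; "gripper_width": finger opening in mm; "finger_force": force on a finger pad.
Only numpy, scipy, OpenCV 4.12 (cv2) and the standard library are available. Lean on these libraries where they do the work, as an engineer would, in place of code of your own. Each camera call takes 0.05 s, during which the arm holds its last target. There are 200 camera calls.

TASK

First pick the two tile offcuts off the tile grinder and put them in the grey offcut tray. Then take the wide grinding head out of the wooden stand by its square top, turn it until its four splines mesh with the cross-shaped socket of the grinder's drive, slide it in and push it fully home against the ejector spring; finish while still gripping it and pressing it home, as the spring lifts it if you let go. Leave the slim grinding head in the stand.

Things in the scene. Friction and masses are not known exactly. Their poses are not given: they have to be found in the camera images.
- grinder: tile grinder, fixed: grey case 190 (x) x 170 (y) x 55 mm with a flat deck at 55 mm; clear splash guard 30 mm high along the far (+x) edge of the deck. Origin: centre of the underside, z up.
- drive_mouth (a point): centre of the socket mouth in the round steel drive hub in mid-deck, 63 mm above the desk (hub 62 mm wide, 8 mm above the deck). The socket is a cross, arms along this point's x and y, each 11 mm wide and 31 mm end to end; 43 mm deep. z up. The hub turns only against a stiff friction of 0.5 N m.
- spindle (a joint): angle of the drive hub about the vertical relative to the grinder's case (rad, counter-clockwise from above positive), range -0.8 to 0.8, stays where it is.
- ejector (a joint): spring plunger on the axis in the socket: 0 = up, its top 24 mm below the mouth; 0.008 m = a head fully home. Pushes up with 4 N at 0 and 9 N at 0.008; an unpressed head stays about 8 mm short of home.
- wide_head: wide grinding head, 0.15-0.31 kg, upright in the stand, drum on its top. Drum 54 mm wide, 40 high; above it a square grip 30 x 30 x 28 mm (sides along x, y; 40 to 68 mm above origin); below it a cross of four splines along x, y, 28 mm tip to tip, 8 thick, to 22 mm below origin, then a 12 mm round nose to 32 below. Fits any quarter turn. Origin: centre of drum underside, on the mouth when home.
- slim_head: slim grinding head, to be left alone: same shank and square grip, but the drum is only 31 mm in diameter and 28 mm high over a 44 mm disc. Origin: centre of the disc's underside. It stands in the other hole of the stand.
- bit_stand: wooden stand, fixed, 190 (x) x 80 (y) x 45 mm with two round holes 34 mm wide and 38 mm deep at x = -45 and +45 mm. Origin: centre of the underside.
- offcut_a: square glass tile offcut 27 x 27 x 8 mm (sides along x and y) lying flat over the socket mouth on the drive hub. Origin: centre of the underside.
- offcut_b: square glass tile offcut 24 x 24 x 8 mm (sides along x and y) lying flat on the grinder's deck in front of the hub. Origin: centre of the underside.
- offcut_tray: open grey tray, fixed, 150 (x) x 130 (y) x 50 mm high, walls and floor 4 mm. Origin: centre of the underside.
Not all that is in view belongs to the job. What is meant by the offcut_a is not blue or red, and is the smaller of those in its own colour.

How it is judged:
By the outcome, as a careful person would: the job done as asked, in the order asked, and still so for the second after the job is handed in, while the arm keeps its last pose, push and grip.
It also fails if it takes over 59 s, if anything falls off the work surface, if the arm or the gripper's body presses on something with over 40 N, if the wrist force passes 120 N, or if a joint passes its speed limit or range.

## Working session

There is one attempt and no reset: what is moved stays moved. The work goes in short steps, Python scripts to look and compute and a tool call to move; the robot and the scene stay as the last step left them, time stands still between calls to the robot, and variables do not carry over. Pictures are saved under pics/ and viewed, at most 10 in all, crops included, and the job is handed in when it is done.

Besides the shell and the picture viewer there is one more tool, called after "Call:" by a JSON object that holds its "api" and its "payload", one argument or row to a line. carry_out: Moves the arm, as the interface text tells. Its arguments: {"type":"object","properties":{"plan":{"type":"array","items":{"type":"array","items":{"type":"number"}}},"grip_force":{"type":"number"}},"required":["plan"]}

```bash
mkdir -p pics
cat > h.py <<'E'
import numpy as np, cv2
from bench import monitor, imaging, order, models
from scipy.spatial.transform import Rotation as R
def cam(name, st=None):
    c=imaging.get_calibration(name)
    if name=="wrist":
        st=st or monitor.state(); T=np.eye(4); T[:3,:3]=R.from_quat(st["orientation"]).as_matrix(); T[:3,3]=st["eef_pos"]
        E=T@np.array(c["mount"])
    else: E=np.array(c["extrinsics"])
    return c,E
def ray(c,E,u,v):
    a=np.array([(u-c["cx"])/c["fx"],(v-c["cy"])/c["fy"]]); s=a.copy()
    for _ in range(20): s=a/(1+c["k1"]*(s@s))
    d=E[:3,:3]@np.array([s[0],-s[1],-1.0]); return E[:3,3],d
def onz(c,E,u,v,z):
    o,d=ray(c,E,u,v); return o+d*(z-o[2])/d[2]
def cloud(c,E,dep):
    v,u=np.mgrid[0:480,0:640]; a=np.stack([(u-c["cx"])/c["fx"],(v-c["cy"])/c["fy"]],-1); s=a.copy()
    for _ in range(10): s=a/(1+c["k1"]*(s**2).sum(-1,keepdims=True))
    p=np.stack([s[...,0],-s[...,1],-np.ones(u.shape)],-1)*dep[...,None]
    return p@E[:3,:3].T+E[:3,3]
def proj(c,E,p):
    q=np.linalg.inv(E)@np.append(p,1); s=np.array([q[0],-q[1]])/-q[2]; s=s*(1+c["k1"]*(s@s)); return s*[c["fx"],c["fy"]]+[c["cx"],c["cy"]]
def tri(r):
    A=0;b=0
    for o,d in r:
        d=d/np.linalg.norm(d);P=np.eye(3)-np.outer(d,d);A=A+P;b=b+P@o
    return np.linalg.solve(A,b)
E
python3 - <<'E'
from h import *
np.set_printoptions(precision=1,suppress=True)
s=monitor.state();print(s)
for n in("scene","top","wrist"):
    im,d=imaging.capture(n);cv2.imwrite(f"pics/{n}0.png",im[...,::-1]);np.savez(f"{n}0.npz",im=im,d=d)
    c,E=cam(n,s)
    print(n,E[:3,3],c["fx"],c["k1"])
    if n=="wrist":continue
    for q in("grinder","drive_mouth","wide_head","slim_head","bit_stand","offcut_a","offcut_tray"):
        for r in models.pinpoint(q,n)[:6]:
            v,u=r["location"];v*=480;u*=640;P=cloud(c,E,d)[int(v),int(u)]
            print(q,round(r["conf"],2),int(u),int(v),P)
E
```

```text
{'t': 0.0, 'joints': array([ 1.2,  0.4, -0. ,  1.6,  0. ,  1.1, -0.1]), 'qd': array([ 0., -0., -0., -0.,  0., -0., -0.]), 'effort': array([  0. , -60.1,   0.7, -29.9,   0. ,   0. ,  -0. ]), 'eef_pos': array([ 170.6, -600.7,  230.4]), 'orientation': array([ 1. ,  0.1, -0. , -0. ]), 'force': array([0.1, 0.3, 0.5]), 'moment': array([-0. , -0.1,  0.1]), 'finger_force': 0.0, 'gripper_width': 85.55759996978828}
scene [196.1 552.3 594.1] 458.1387005275773 0.00931704484765873
grinder 0.6 329 286 [463.5  82.6  52.1]
drive_mouth 0.78 326 260 [490.6  45.7  69.3]
wide_head 0.67 410 177 [ 472.8 -291.9   60.1]
wide_head 0.51 372 167 [ 564.2 -290.3   59.6]
slim_head 0.68 374 173 [ 557.4 -288.4   46.9]
bit_stand 0.85 389 189 [ 511.4 -273.1   27.1]
bit_stand 0.21 326 289 [464.7  90.6  51.4]
offcut_a 0.79 254 252 [659.5  36.1   7.3]
offcut_a 0.68 355 280 [428.8  56.5  60.9]
offcut_a 0.64 325 263 [488.9  52.   68.1]
offcut_a 0.61 391 239 [ 444.6 -137.9    4.7]
offcut_a 0.51 361 226 [ 515.4 -143.3    7.2]
offcut_tray 0.87 248 397 [477.1 293.1   2.9]
top [ 420.9  -10.9 1007.3] 458.14928163251756 -0.04626702986715425
grinder 0.96 304 281 [484.3  38.3  70.3]
drive_mouth 0.59 474 280 [ 479.4 -302.5   91.6]
drive_mouth 0.58 299 281 [484.5  48.6  69.2]
wide_head 0.73 473 280 [ 479.8 -302.5   85.1]
bit_stand 0.67 464 260 [ 524.8 -298.3   46.3]
offcut_a 0.84 298 203 [662.5  53.5  10.3]
offcut_a 0.82 388 270 [ 509.3 -141.6   12.1]
offcut_a 0.6 307 278 [490.4  32.2  69.5]
offcut_a 0.48 386 301 [ 442.6 -136.     4. ]
offcut_a 0.46 304 309 [427.6  39.2  62.8]
offcut_tray 0.69 189 289 [474.7 295.6   3. ]
wrist [ 236.9 -582.8  373.2] 382.24152734648 -0.04349946066235411
```

View pics/scene0.png

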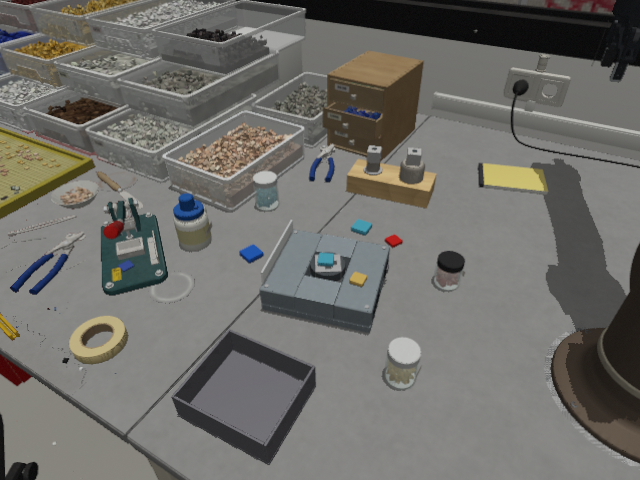

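View pics/top0.png

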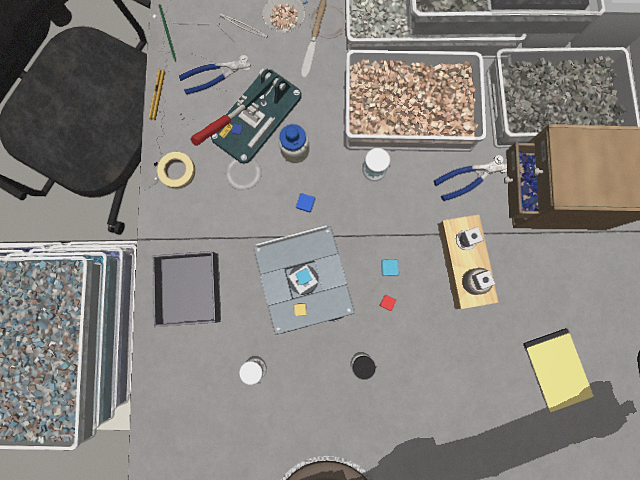

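The offcut_a candidates in the top picture are:
- the blue tile at (305,203)
- a cyan tile on the desk at (390,267)
- a cyan tile on the hub at (304,276)
- the red tile at (388,302)

Yellow at (300,310) is offcut_b, on the deck. The smaller cyan tile, on the hub, fits the description, and I'll check it close up. In the stand, the wide head is the near one at (481,281) and the slim one is at (468,239).

```bash
cat >> h.py <<'E'
import json,os
def cmd():
    if os.path.exists("cmd.json"): j=json.load(open("cmd.json")); return np.array(j[0]),R.from_quat(j[1])
    return np.array([170.787,-601.216,231.297]),R.from_quat(monitor.state()["orientation"])
def upd(row):
    p,r=cmd(); p2=p+r.apply(np.array(row[:3])*250); r2=r*R.from_rotvec(np.array(row[3:6])*np.pi/2)
    json.dump([p2.tolist(),r2.as_quat().tolist()],open("cmd.json","w"))
def want(p,yaw,frm=None):
    """tool down, tool x at world yaw (half turn free) -> row values"""
    p0,r0=frm or cmd(); best=None
    t=R.from_euler("z",yaw)*R.from_quat([1,0,0,0])
    return np.round(np.r_[r0.inv().apply(np.array(p)-p0)/250,(r0.inv()*t).as_rotvec()/(np.pi/2)],4)
def yawof(r): x=r.as_matrix()[:,0]; return np.arctan2(x[1],x[0])
E
python3 - <<'E'
from h import *
np.set_printoptions(precision=3,suppress=True)
s=monitor.state(); r=R.from_quat(s["orientation"]); print(r.as_matrix(), yawof(r)); print(np.array(imaging.get_calibration("wrist")["mount"]))
print(want([430,0,330],0), want([430,-300,300],0))
# deck plane fit / yaw of grinder from top cloud
z=np.load("top0.npz"); c,E=cam("top"); P=cloud(c,E,z["d"])
def rect(lo,hi,box):
    m=(P[...,2]>lo)&(P[...,2]<hi)&(P[...,0]>box[0])&(P[...,0]<box[1])&(P[...,1]>box[2])&(P[...,1]<box[3])
    q=P[m][:,:2].astype(np.float32); return cv2.minAreaRect(q),len(q)
print(rect(48,64,(350,620,-90,170)), rect(38,52,(400,640,-380,-220)), rect(40,56,(380,580,200,380)))
E
```

```text
[[ 0.962  0.273  0.   ]
 [ 0.273 -0.962 -0.   ]
 [ 0.     0.    -1.   ]] 0.27679741438565314
[[  -0.001    0.961    0.276   68.613]
 [   1.       0.001    0.       0.626]
 [   0.       0.276   -0.961 -142.788]
 [   0.       0.       0.       1.   ]]
[ 1.655 -2.03  -0.395  0.    -0.     0.176] [ 1.327 -0.876 -0.275  0.    -0.     0.176]
(((489.22564697265625, 40.65361785888672), (189.6309051513672, 170.62451171875), 14.355013847351074), 6623) (((523.63818359375, -311.1867980957031), (190.84922790527344, 83.29444885253906), 8.762948036193848), 2472) (((474.1980285644531, 293.541259765625), (151.7812042236328, 131.4534912109375), 3.161104202270508), 695)
```

Run:
```python
from h import *
print(want([320,-450,260],.2768))
```

```text
[ 0.7394 -0.4187 -0.1148  0.     -0.     -0.    ]
```

Call:
{"api": "carry_out", "payload": {
  "plan": [
    [0.74,-0.42,-0.1,0,0,0,0],
    [0.74,-0.42,-0.1,0,0,0,0],
    [0.74,-0.42,-0.1,0,0,0,0],
    [0.74,-0.42,-0.1,0,0,0,0]
  ]
}}

```text
t: 1.35
eef_pos: [323.3, -446.6, 257.1]
orientation: [0.99, 0.14, 0.001, 0.0]
force: [-1.1, -0.1, -0.3]
gripper_width: 85.5
finger_force: 0.0
```

Call:
{"api": "carry_out", "payload": {
  "plan": [
    [0.74,-0.42,0,0,0,0,0],
    [0.74,-0.42,0,0,0,0,0],
    [0.74,-0.42,0,0,0,0,0],
    [0.74,-0.42,0,0,0,0,0],
    [0.74,-0.42,0,0,0,0,0]
  ]
}}

```text
t: 1.98
eef_pos: [471.0, -295.8, 256.3]
orientation: [0.99, 0.14, 0.0, -0.0]
force: [-0.3, -0.4, -0.1]
gripper_width: 85.6
finger_force: 0.0
```

Run:
```python
from h import *
np.set_printoptions(precision=2,suppress=True)
upd([.74,-.42,-.1,0,0,0]);upd([.74,-.42,0,0,0,0])
s=monitor.state();print(s["t"],s["joints"],s["eef_pos"],cmd()[0],s["qd"])
im,d=imaging.capture("wrist");cv2.imwrite("pics/w1.png",im[...,::-1]);np.savez("w1.npz",im=im,d=d,p=s["eef_pos"],q=s["orientation"])
c,E=cam("wrist",s)
P=cloud(c,E,d)
for q in("wide_head","slim_head","bit_stand"):
    for r in models.pinpoint(q,"wrist")[:4]:
        v,u=r["location"];v*=480;u*=640;print(q,r["conf"],u,v,P[int(v),int(u)])
def rect(lo,hi,box):
    m=(P[...,2]>lo)&(P[...,2]<hi)&(P[...,0]>box[0])&(P[...,0]<box[1])&(P[...,1]>box[2])&(P[...,1]<box[3])
    q=P[m][:,:2].astype(np.float32); return cv2.minAreaRect(q),len(q),np.median(P[m][:,2])
print(rect(38,50,(400,640,-380,-220)));print(rect(99,125,(400,520,-380,-220)));print(rect(75,100,(400,520,-380,-220)))
print(rect(85,125,(520,640,-380,-220)))
```

```text
1.975 [ 0.65  0.28 -0.22  1.72  0.07  1.14 -0.88] [ 470.97 -295.84  256.31] [ 467.93 -296.77  256.67] [ 0.04 -0.01  0.05  0.01  0.01  0.    0.02]
wide_head 0.96 344.896 213.98399999999998 [ 489.19 -311.16  112.  ]
slim_head 0.64 359.808 114.0 [ 561.75 -301.21  101.57]
bit_stand 0.84 351.42400000000004 161.904 [ 525.68 -310.88   46.73]
(((522.3809204101562, -312.5098571777344), (189.9278564453125, 80.8580093383789), 8.453402519226074), 13503, np.float64(45.22175784873423))
(((478.07342529296875, -318.69573974609375), (30.5479736328125, 30.041475296020508), 20.52547264099121), 1559, np.float64(113.03445710261332))
(((478.3338623046875, -318.6143798828125), (53.4846305847168, 52.78784942626953), 59.63843536376953), 1510, np.float64(83.96649619243976))
(((566.8252563476562, -305.85809326171875), (30.03539276123047, 30.54395294189453), 18.43482208251953), 1740, np.float64(101.10802786974796))
```

View pics/w1.png

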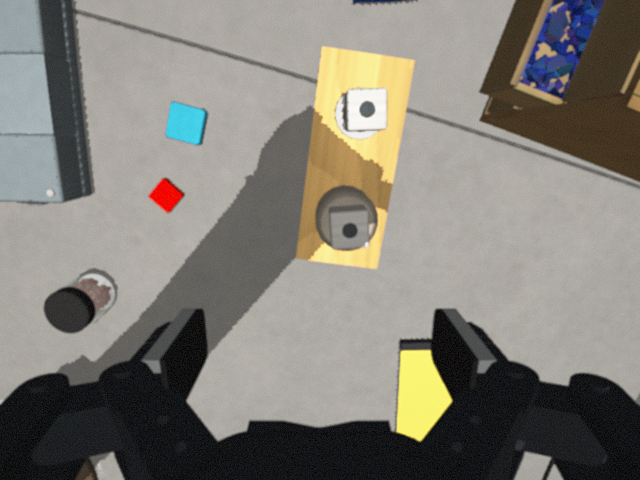

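The grip top of the wide head is at (348,230) and its height is 113 mm, which matches 45 + 68. Its yaw is 20.5° and its centre is (478,-318.7). The slim head is behind it at (366,110). Next I'll look at the grinder.

Call:
{"api": "carry_out", "payload": {
  "plan": [
    [0.2,-0.64,0.0,0,0,0,0],
    [0.2,-0.64,0.0,0,0,0,0],
    [0.2,-0.64,0.0,0,0,0,0]
  ]
}}

```text
t: 2.55
eef_pos: [473.1, -129.1, 256.6]
orientation: [0.99, 0.138, 0.0, 0.0]
force: [0.4, 0.7, 1.1]
gripper_width: 85.5
finger_force: 0.0
```

Call:
{"api": "carry_out", "payload": {
  "plan": [
    [0.2,-0.64,0.12,0,0,0,0],
    [0.2,-0.64,0.12,0,0,0,0],
    [0.2,-0.64,0.12,0,0,0,0],
    [0.2,-0.64,0.12,0,0,0,0],
    [0.2,-0.64,0.12,0,0,0,0]
  ]
}}

```text
t: 3.18
eef_pos: [478.1, 35.3, 226.3]
orientation: [0.991, 0.137, -0.0, 0.0]
force: [0.8, 0.2, 0.1]
gripper_width: 85.3
finger_force: 0.0
```

Run:
```python
from h import *
np.set_printoptions(precision=2,suppress=True)
upd([.2,-.64,0,0,0,0]);upd([.2,-.64,.12,0,0,0])
s=monitor.state();print(s["t"],s["joints"],s["eef_pos"],cmd()[0],s["qd"])
im,d=imaging.capture("wrist");cv2.imwrite("pics/w2.png",im[...,::-1]);np.savez("w2.npz",im=im,d=d,p=s["eef_pos"],q=s["orientation"])
c,E=cam("wrist",s)
P=cloud(c,E,d)
for q in("drive_mouth","offcut_a","offcut_tray"):
    for r in models.pinpoint(q,"wrist")[:4]:
        v,u=r["location"];v*=480;u*=640;print(q,round(r["conf"],2),u,v,P[int(v),int(u)])
hsv=cv2.cvtColor(im,cv2.COLOR_RGB2HSV)
for n,lo,hi in(("cyan",85,105),("yellow",15,35)):
    m=(hsv[...,0]>lo)&(hsv[...,0]<hi)&(hsv[...,1]>90)&(P[...,2]>57)&(P[...,2]<85)&(abs(P[...,0]-480)<110)&(abs(P[...,1]-40)<100)
    m=cv2.morphologyEx(m.astype(np.uint8),cv2.MORPH_OPEN,np.ones((3,3)))>0
    q=P[m]; q=q[abs(q[:,2]-np.median(q[:,2]))<4]; print(n,cv2.minAreaRect(q[:,:2].astype(np.float32)),np.median(q[:,2]),len(q))
def rect(lo,hi,box):
    m=(P[...,2]>lo)&(P[...,2]<hi)&(P[...,0]>box[0])&(P[...,0]<box[1])&(P[...,1]>box[2])&(P[...,1]<box[3])
    q=P[m][:,:2].astype(np.float32); return cv2.minAreaRect(q),cv2.minEnclosingCircle(q),len(q),np.median(P[m][:,2])
print(rect(52,58,(350,620,-90,170)));print(rect(60.5,66,(455,525,8,75)))
```

```text
3.175 [ 0.21  0.2  -0.44  1.92  0.1   1.04 -1.57] [478.15  35.33 226.34] [475.19  38.43 226.88] [ 0.02 -0.    0.01 -0.   -0.   -0.   -0.  ]
drive_mouth 0.81 313.6 211.824 [489.31  42.45  71.46]
offcut_a 0.93 372.99199999999996 3.7920000000000003 [662.24  39.98  10.65]
offcut_a 0.77 321.79200000000003 206.112 [494.6   37.37  69.93]
offcut_a 0.69 286.016 277.2 [426.24  49.07  62.17]
offcut_a 0.63 473.92 295.2 [ 438.   -141.63    7.84]
offcut_tray 0.76 57.215999999999994 142.704 [475.77 290.15   4.03]
cyan ((493.3802490234375, 39.218116760253906), (26.818603515625, 26.656862258911133), 24.793624877929688) 71.07807317414989 1099
yellow ((426.3448181152344, 47.34905242919922), (24.640655517578125, 23.7784481048584), 4.415876865386963) 63.00520966648779 754
(((488.15325927734375, 40.75709533691406), (188.4833526611328, 170.64376831054688), 14.01846694946289), ((488.3880310058594, 41.367828369140625), 125.66404724121094), 36993, np.float64(55.12214287043332))
(((488.39447021484375, 40.740623474121094), (59.82209396362305, 60.77825927734375), 24.60888671875), ((488.4143371582031, 40.90879440307617), 31.024229049682617), 2994, np.float64(62.58291802623734))
```

View pics/w2.png

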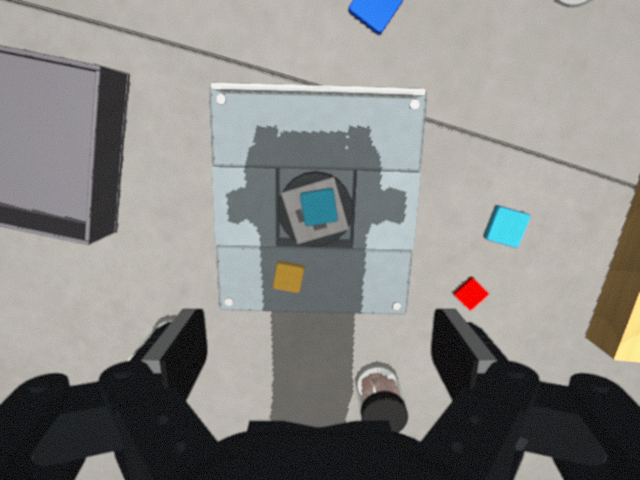

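The scene matches the description. The cyan tile on the hub is at (320,207), measures 27 mm and its top is at z 71. The yellow one is at (288,277), measures 24 mm and its top is at z 63. I'll check the choice in one crop and work out the grasp.

```bash
cat >> h.py <<'E'
def meas():
    s=monitor.state(); r=R.from_quat(s["orientation"]); return np.array(s["eef_pos"]), R.from_euler("z",yawof(r))*R.from_quat([1,0,0,0])
E
python3 - <<'E'
from h import *
np.set_printoptions(precision=2,suppress=True)
im=cv2.imread("pics/w2.png")[150:320,220:540];cv2.imwrite("pics/crop.png",cv2.resize(im,None,fx=2.4,fy=2.4,interpolation=cv2.INTER_CUBIC))
ps=[];
for i in range(3):
    imaging.capture("wrist"); m=meas(); ps.append(np.r_[m[0],yawof(m[1])])
print(np.array(ps)); a=np.mean(ps,0); frm=(a[:3],R.from_euler("z",a[3])*R.from_quat([1,0,0,0]))
for z in(110,66): print(want([493.4,39.2,z],.433,frm))
# size of desk cyan, second-view check of tiles from w2 vs top
z=np.load("top0.npz"); c,E=cam("top"); P=cloud(c,E,z["d"]); hsv=cv2.cvtColor(z["im"],cv2.COLOR_RGB2HSV)
for n,lo,hi,y0,y1 in(("cyan hub",85,105,0,80),("yellow",15,35,0,80),("cyan desk",85,105,-200,-100)):
    m=(hsv[...,0]>lo)&(hsv[...,0]<hi)&(hsv[...,1]>90)&(abs(P[...,0]-480)<90)&(P[...,1]>y0)&(P[...,1]<y1)
    q=P[m]; print(n,cv2.minAreaRect(q[:,:2].astype(np.float32)),np.median(q[:,2]))
E
```

```text
[[478.23  35.71 226.44   0.27]
 [478.17  36.01 226.4    0.27]
 [478.14  36.27 226.39   0.28]]
[ 0.06  0.    0.47  0.    0.   -0.1 ]
[ 0.06  0.    0.64  0.    0.   -0.1 ]
cyan hub ((493.4412536621094, 40.2170524597168), (26.59335708618164, 26.39915657043457), 25.89356803894043) 70.83607958370794
yellow ((426.7855529785156, 48.7968635559082), (23.41547393798828, 22.386138916015625), 89.57102966308594) 62.7670264537868
cyan desk ((515.0424194335938, -145.68612670898438), (33.96395492553711, 33.23093032836914), 89.44864654541016) 9.9455346367846
```

View pics/crop.png

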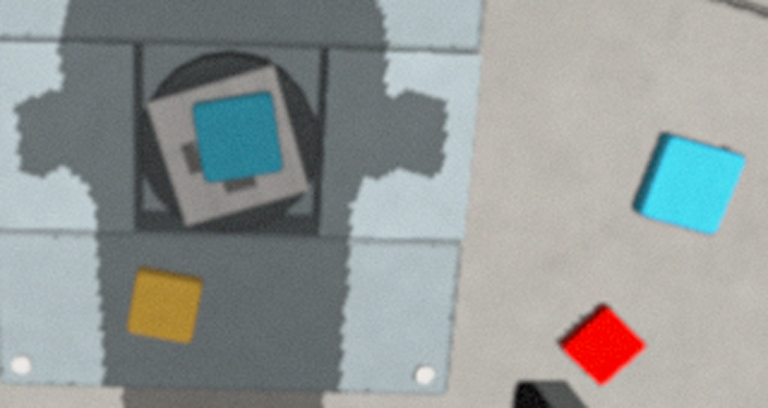

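The choice is confirmed: the cyan tile on the hub is at (238,137) in the crop and measures 27 mm. The look-alike on the desk at (690,182) measures 34 mm. Now I'll hover above it.

Call:
{"api": "carry_out", "payload": {
  "plan": [
    [0.062,0.003,0.46,0,0,-0.1,0.3],
    [0.062,0.003,0.46,0,0,-0.1,0.4],
    [0.062,0.003,0.46,0,0,-0.1,0.4],
    [0.062,0.003,0.46,0,0,-0.1,0.4],
    [0.062,0.003,0.46,0,0,-0.1,0.4],
    [0.062,0.003,0.46,0,0,-0.1,0.4]
  ],
  "grip_force": 30
}}

```text
t: 4.28
eef_pos: [494.1, 40.5, 113.0]
orientation: [0.977, 0.215, 0.001, 0.0]
force: [0.2, -0.3, -0.4]
gripper_width: 51.1
finger_force: 0.0
```

```bash
cat > chk.py <<'E'
from h import *
import sys
np.set_printoptions(precision=4,suppress=True)
def go(*tg):
    s=monitor.state(); m=meas(); print(round(s["t"],2),m[0].round(1),"yaw",yawof(m[1]).round(4),"w",round(s["gripper_width"],1),"F",s["force"].round(1),"ff",round(s["finger_force"],1),"q7",s["joints"][6].round(2),"v",abs(s["qd"]).max().round(3))
    for t in tg: print(t,want(t[:3],t[3],m))
if __name__=="__main__": go(*[[float(x) for x in a.split(",")] for a in sys.argv[1:]])
E
python3 chk.py 493.4,39.5,66,.433
```

```text
4.28 [494.1  40.5 113. ] yaw 0.4336 w 51.1 F [ 0.2 -0.3 -0.4] ff 0.0 q7 -1.52 v 0.008
[493.4, 39.5, 66.0, 0.433] [-0.0042  0.0027  0.188   0.      0.      0.0004]
```

Call:
{"api": "carry_out", "payload": {
  "plan": [
    [-0.004,0.003,0.15,0,0,0,0.4],
    [-0.004,0.003,0.188,0,0,0,0.4],
    [-0.004,0.003,0.188,0,0,0,0.4],
    [-0.004,0.003,0.188,0,0,0,1],
    [-0.004,0.003,0.188,0,0,0,1],
    [-0.004,0.003,0.188,0,0,0,1],
    [-0.004,0.003,0.188,0,0,0,1],
    [-0.004,0.003,-0.05,0,0,0,1],
    [-0.004,0.003,-0.15,0,0,0,1]
  ],
  "grip_force": 35
}}

```text
t: 5.4
eef_pos: [493.8, 39.9, 151.8]
orientation: [0.977, 0.215, 0.002, 0.0]
force: [0.5, 0.2, -0.4]
gripper_width: 25.6
finger_force: 34.7
```

```bash
python3 chk.py 474,325,150,.433 474,325,60,.433
```

```text
5.4 [493.8  39.9 151.8] yaw 0.4341 w 25.6 F [ 0.5  0.2 -0.4] ff 34.7 q7 -1.49 v 0.413
[474.0, 325.0, 150.0, 0.433] [ 0.4076 -1.068   0.0073  0.      0.      0.0007]
[474.0, 325.0, 60.0, 0.433] [ 0.4076 -1.068   0.3673  0.      0.      0.0007]
```

Call:
{"api": "carry_out", "payload": {
  "plan": [
    [0.447,-0.908,0.1,0,0,0,1],
    [0.447,-0.908,0.1,0,0,0,1],
    [0.447,-0.908,0.1,0,0,0,1],
    [0.447,-0.908,0.1,0,0,0,1],
    [0.447,-0.908,0.1,0,0,0,1],
    [0.447,-0.908,0.25,0,0,0,1],
    [0.447,-0.908,0.5,0,0,0,1],
    [0.447,-0.908,0.545,0,0,0,1],
    [0.447,-0.908,0.545,0,0,0,1]
  ]
}}

```text
t: 6.52
eef_pos: [498.8, 292.1, 13.1]
orientation: [0.977, 0.215, -0.0, 0.0]
force: [0.6, 0.5, 1.0]
gripper_width: 25.5
finger_force: 34.8
```

```bash
python3 chk.py 426.5,48,120,.077
```

```text
6.53 [498.8 292.1  13.1] yaw 0.4334 w 25.5 F [0.6 0.5 1. ] ff 34.8 q7 -2.08 v 0.038
[426.5, 48.0, 120.0, 0.077] [-0.6725  0.7646 -0.4276  0.      0.      0.2269]
```

Call:
{"api": "carry_out", "payload": {
  "plan": [
    [0,0,0,0,0,0,0.4],
    [0,0,0,0,0,0,0.4],
    [0,0,-0.25,0,0,0,0.4],
    [0,0,-0.5,0,0,0,0.4],
    [-0.672,0.765,-0.46,0,0,0.227,0.4],
    [-0.672,0.765,-0.46,0,0,0.227,0.4],
    [-0.672,0.765,-0.43,0,0,0.227,0.4],
    [-0.672,0.765,-0.43,0,0,0.227,0.4],
    [-0.672,0.765,-0.43,0,0,0.227,0.4],
    [-0.672,0.765,-0.43,0,0,0.227,0.4]
  ]
}}

```text
t: 7.78
eef_pos: [427.2, 48.2, 121.0]
orientation: [0.999, 0.038, 0.001, -0.0]
force: [-0.7, 0.1, 0.7]
gripper_width: 51.5
finger_force: 0.0
```

Run:
```python
from h import *
from chk import go
s=monitor.state();im,d=imaging.capture("wrist");cv2.imwrite("pics/w3.png",im[...,::-1])
c,E=cam("wrist",s);P=cloud(c,E,d);hsv=cv2.cvtColor(im,cv2.COLOR_RGB2HSV)
m=(hsv[...,0]>15)&(hsv[...,0]<35)&(hsv[...,1]>90)&(P[...,2]>57)&(P[...,2]<75)&(abs(P[...,0]-430)<50)&(abs(P[...,1]-48)<50)
q=P[m];print(len(q))
if len(q)>50: print(cv2.minAreaRect(q[:,:2].astype(np.float32)),np.median(q[:,2]))
go([426.5,48,57.5,.077])
```

```text
1780
((426.51007080078125, 47.02064895629883), (24.41299819946289, 23.812660217285156), 3.4459424018859863) 63.05090414690946
7.83 [427.5  49.2 121. ] yaw 0.0779 w 51.4 F [0.2 0.7 0.1] ff 0.0 q7 -1.86 v 0.023
[426.5, 48, 57.5, 0.077] [-0.0042  0.0046  0.2538  0.      0.      0.0006]
```

Call:
{"api": "carry_out", "payload": {
  "plan": [
    [-0.004,0.006,0.2,0,0,0,0.4],
    [-0.004,0.006,0.25,0,0,0,0.4],
    [-0.004,0.006,0.25,0,0,0,0.4],
    [-0.004,0.006,0.25,0,0,0,1],
    [-0.004,0.006,0.25,0,0,0,1],
    [-0.004,0.006,0.25,0,0,0,1],
    [-0.004,0.006,0.25,0,0,0,1],
    [-0.004,0.006,0,0,0,0,1],
    [-0.004,0.006,-0.12,0,0,0,1]
  ]
}}

```text
t: 8.95
eef_pos: [426.7, 47.1, 152.9]
orientation: [0.999, 0.039, 0.002, -0.0]
force: [0.7, -0.3, -0.4]
gripper_width: 22.4
finger_force: 34.7
```

```bash
python3 chk.py 447,292,120,.077 447,292,15,.077
```

```text
8.95 [426.7  47.1 152.9] yaw 0.0774 w 22.4 F [ 0.7 -0.3 -0.4] ff 34.7 q7 -1.83 v 0.562
[447.0, 292.0, 120.0, 0.077] [ 0.1569 -0.9705  0.1317  0.      0.      0.0003]
[447.0, 292.0, 15.0, 0.077] [ 0.1569 -0.9705  0.5517  0.      0.      0.0003]
```

Call:
{"api": "carry_out", "payload": {
  "plan": [
    [0.157,-0.97,0.1,0,0,0,1],
    [0.157,-0.97,0.1,0,0,0,1],
    [0.157,-0.97,0.1,0,0,0,1],
    [0.157,-0.97,0.1,0,0,0,1],
    [0.157,-0.97,0.1,0,0,0,1],
    [0.157,-0.97,0.25,0,0,0,1],
    [0.157,-0.97,0.5,0,0,0,1],
    [0.157,-0.97,0.545,0,0,0,1],
    [0.157,-0.97,0.545,0,0,0,1]
  ]
}}

```text
t: 10.07
eef_pos: [446.2, 291.1, 14.5]
orientation: [0.999, 0.038, -0.0, 0.0]
force: [0.2, 0.6, 0.2]
gripper_width: 22.6
finger_force: 34.7
```

```bash
python3 chk.py 474,60,200,.25
```

```text
10.07 [446.2 291.1  14.5] yaw 0.0769 w 22.6 F [0.2 0.6 0.2] ff 34.7 q7 -2.49 v 0.037
[474.0, 60.0, 200.0, 0.25] [ 0.0398  0.9304 -0.7421  0.      0.     -0.1102]
```

Call:
{"api": "carry_out", "payload": {
  "plan": [
    [0,0,0,0,0,0,0.4],
    [0,0,0,0,0,0,0.4],
    [0,0,-0.25,0,0,0,0.2],
    [0,0,-0.5,0,0,0,0],
    [0.04,0.93,-0.74,0,0,-0.11,0],
    [0.04,0.93,-0.74,0,0,-0.11,0],
    [0.04,0.93,-0.74,0,0,-0.11,0],
    [0.04,0.93,-0.74,0,0,-0.11,0],
    [0.04,0.93,-0.74,0,0,-0.11,0],
    [0.04,0.93,-0.74,0,0,-0.11,0]
  ]
}}

```text
t: 11.32
eef_pos: [474.0, 61.0, 199.6]
orientation: [0.992, 0.125, 0.001, -0.0]
force: [-0.4, 0.4, 0.4]
gripper_width: 85.5
finger_force: 0.0
```

Run:
```python
from h import *
from chk import go
go([480,-300,230,.358])
s=monitor.state();im,d=imaging.capture("wrist")
np.savez("w4.npz",im=im,d=d,p=s["eef_pos"],q=s["orientation"])
c,E=cam("wrist",s);P=cloud(c,E,d);hsv=cv2.cvtColor(im,cv2.COLOR_RGB2HSV)
# rectified top-down map of hub plane z=63, 0.25 mm/px
N=480; out=np.zeros((N,N,2),np.float32)
for i in range(N):
    for j in range(N):
        out[i,j]=proj(c,E,[488.4+(N/2-i)/6,40.8+(N/2-j)/6,62.8])
rm=cv2.remap(im,out[...,0],out[...,1],cv2.INTER_CUBIC);cv2.imwrite("hub.png",rm[...,::-1])
T=cv2.imread("hub.png")
full=im[...,::-1].copy()
cv2.imwrite("pics/hub_w4.png",np.hstack([T,cv2.resize(full,(320,240)).copy() if 0 else cv2.copyMakeBorder(cv2.resize(full,(320,240)),0,240,0,0,cv2.BORDER_CONSTANT)]))
```

```text
11.32 [474.   61.  199.6] yaw 0.2499 w 85.5 F [-0.4  0.4  0.4] ff 0.0 q7 -1.68 v 0.029
[480, -300, 230, 0.358] [-0.3339  1.4051 -0.1218  0.      0.     -0.0688]
```

View pics/hub_w4.png

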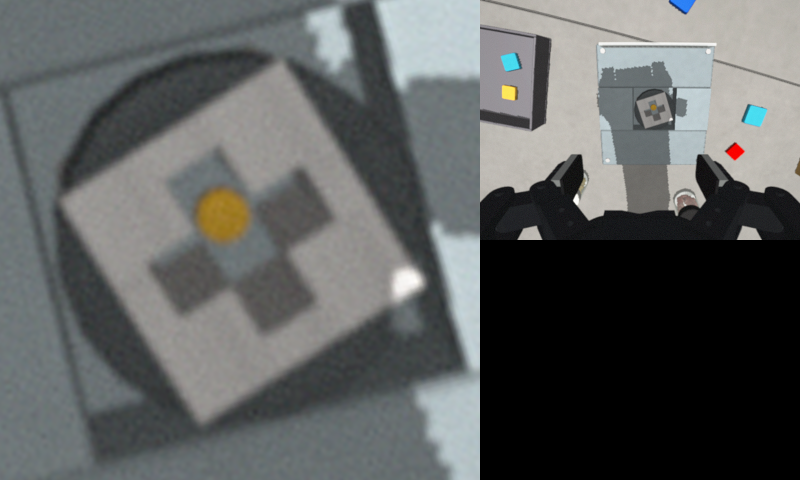

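Both tiles are in the tray, at (511,62) and (509,92) in the small picture. The open cross is centred near (242,242) in the map at about 32°. I'll refine that and move to the stand.

Run:
```python
from h import *
g=cv2.imread("hub.png");hsv=cv2.cvtColor(cv2.GaussianBlur(g,(7,7),0),cv2.COLOR_BGR2HSV); 
m=((hsv[...,2]>130)&(hsv[...,1]<45)).astype(np.uint8)
n,l,st,ce=cv2.connectedComponentsWithStats(m); 
k=l[330,200]; b=(l==k).astype(np.uint8); b=cv2.morphologyEx(b,cv2.MORPH_OPEN,np.ones((13,13)))
pts=np.argwhere(b)[:,::-1].astype(np.float32); r=cv2.minAreaRect(pts); print(st[k],r)
cs,_=cv2.findContours(b,cv2.RETR_CCOMP,cv2.CHAIN_APPROX_NONE)
for c in cs:
    if len(c)>150: rr=cv2.minAreaRect(c); M=cv2.moments(c); ctr=np.array(rr[0]); print(len(c),rr,"world",488.4+(240-ctr[1])/6,40.8+(240-ctr[0])/6,"moments",488.4+(240-M["m01"]/M["m00"])/6,40.8+(240-M["m10"]/M["m00"])/6)
```

```text
[   65    63   360   356 46744] ((244.60751342773438, 243.12403869628906), (268.70782470703125, 265.3954772949219), 57.60015869140625)
880 ((244.60751342773438, 243.12403869628906), (268.70782470703125, 265.3954772949219), 57.60015869140625) world 487.8793268839518 40.0320810953776 moments 488.1924098516603 40.53856197006781
622 ((241.83718872070312, 240.93093872070312), (176.5294952392578, 177.8516082763672), 13.201086044311523) world 488.2448435465495 40.49380187988281 moments 487.95225480309256 40.52454554857394
```

Call:
{"api": "carry_out", "payload": {
  "plan": [
    [-0.17,0.7,-0.12,0,0,-0.069,0],
    [-0.17,0.7,-0.12,0,0,-0.069,0],
    [-0.17,0.7,-0.12,0,0,-0.069,0]
  ]
}}

```text
t: 11.75
eef_pos: [476.3, -119.5, 229.1]
orientation: [0.984, 0.18, 0.0, -0.0]
force: [1.5, 0.3, -0.4]
gripper_width: 85.5
finger_force: 0.0
```

```bash
python3 chk.py 465,-315,230,.358
```

```text
11.75 [ 476.3 -119.5  229.1] yaw 0.3621 w 85.5 F [ 1.5  0.3 -0.4] ff 0.0 q7 -1.15 v 0.981
[465.0, -315.0, 230.0, 0.358] [-0.3194  0.7151 -0.0036  0.      0.      0.0026]
```

Call:
{"api": "carry_out", "payload": {
  "plan": [
    [-0.31,0.7,0,0,0,0,0],
    [-0.31,0.7,0,0,0,0,0],
    [-0.31,0.7,0,0,0,0,0],
    [-0.31,0.7,0,0,0,0,0],
    [-0.31,0.7,0,0,0,0,0],
    [-0.31,0.7,0,0,0,0,0]
  ]
}}

```text
t: 12.5
eef_pos: [465.9, -308.1, 228.8]
orientation: [0.984, 0.18, 0.0, -0.0]
force: [0.6, -0.5, -0.5]
gripper_width: 85.2
finger_force: 0.0
```

Run:
```python
from h import *
from chk import go
s=monitor.state();im,d=imaging.capture("wrist")
c,E=cam("wrist",s);P=cloud(c,E,d)
def rect(lo,hi,box):
    m=(P[...,2]>lo)&(P[...,2]<hi)&(P[...,0]>box[0])&(P[...,0]<box[1])&(P[...,1]>box[2])&(P[...,1]<box[3])
    q=P[m][:,:2].astype(np.float32); print(cv2.minAreaRect(q),len(q),np.median(P[m][:,2]),np.median(q,0))
rect(108,120,(430,530,-370,-270)); rect(80,90,(430,530,-370,-270)); rect(97,105,(530,620,-370,-270))
go([478,-318.5,140,.358],[478,-318.5,88,.358])
```

```text
((478.50762939453125, -318.5894775390625), (29.600404739379883, 30.270986557006836), 20.589130401611328) 1779 113.08890416080379 [ 479.0741 -318.3193]
((478.681396484375, -318.0165100097656), (51.304046630859375, 52.560401916503906), 54.106285095214844) 1502 84.23230547820924 [ 488.3546 -309.126 ]
((567.0477294921875, -305.7254638671875), (30.243974685668945, 30.346059799194336), 18.137340545654297) 2105 101.14753373425424 [ 566.8887 -305.3384]
12.55 [ 465.8 -308.4  228.9] yaw 0.3621 w 85.4 F [-0.2  0.1 -0. ] ff 0.0 q7 -0.8 v 0.007
[478, -318.5, 140, 0.358] [0.0312 0.0551 0.3555 0.     0.     0.0026]
[478, -318.5, 88, 0.358] [0.0312 0.0551 0.5635 0.     0.     0.0026]
```

Call:
{"api": "carry_out", "payload": {
  "plan": [
    [0.033,0.056,0.24,0,0,0.002,0.25],
    [0.033,0.056,0.355,0,0,0.002,0.25],
    [0.033,0.056,0.355,0,0,0.002,0.25],
    [0.033,0.056,0.355,0,0,0.002,0.25],
    [0.033,0.056,0.355,0,0,0.002,0.25],
    [0.033,0.056,0.355,0,0,0.002,0.25]
  ],
  "grip_force": 80
}}

```text
t: 13.3
eef_pos: [478.1, -321.2, 141.3]
orientation: [0.984, 0.177, 0.001, 0.001]
force: [0.1, 0.0, 0.3]
gripper_width: 64.1
finger_force: 0.0
```

```bash
python3 chk.py 478.4,-318.5,89,.3587
```

```text
13.3 [ 478.1 -321.2  141.3] yaw 0.3553 w 64.1 F [0.1 0.  0.3] ff 0.0 q7 -0.83 v 0.006
[478.4, -318.5, 89.0, 0.3587] [ 0.0049 -0.0097  0.2093  0.      0.     -0.0021]
```

Call:
{"api": "carry_out", "payload": {
  "plan": [
    [0.005,-0.01,0.15,0,0,-0.002,0.25],
    [0.005,-0.01,0.209,0,0,-0.002,0.25],
    [0.005,-0.01,0.209,0,0,-0.002,0.25],
    [0.005,-0.01,0.209,0,0,-0.002,0.25]
  ]
}}

```text
t: 13.8
eef_pos: [478.5, -318.5, 88.8]
orientation: [0.984, 0.178, 0.0, 0.0]
force: [-0.1, -0.5, 1.1]
gripper_width: 64.2
finger_force: 0.0
```

Call:
{"api": "carry_out", "payload": {
  "plan": [
    [0,0,0,0,0,0,1],
    [0,0,0,0,0,0,1],
    [0,0,0,0,0,0,1],
    [0,0,0,0,0,0,1],
    [0,0,0,0,0,0,1]
  ],
  "grip_force": 80
}}

```text
t: 14.42
eef_pos: [478.4, -318.5, 88.8]
orientation: [0.984, 0.178, 0.001, 0.001]
force: [-1.8, -0.2, 6.1]
gripper_width: 28.3
finger_force: 80.0
```

```bash
python3 chk.py 478.4,-318.5,190,.358
```

```text
14.43 [ 478.4 -318.5   88.8] yaw 0.3583 w 28.3 F [-1.8 -0.2  6.1] ff 80.0 q7 -0.86 v 0.002
[478.4, -318.5, 190.0, 0.358] [-0.     -0.0001 -0.4047  0.      0.      0.0002]
```

Call:
{"api": "carry_out", "payload": {
  "plan": [
    [0,0,-0.08,0,0,0,1],
    [0,0,-0.16,0,0,0,1],
    [0,0,-0.26,0,0,0,1],
    [0,0,-0.42,0,0,0,1],
    [0,0,-0.42,0,0,0,1]
  ]
}}

```text
t: 15.05
eef_pos: [479.3, -318.9, 195.7]
orientation: [0.984, 0.178, 0.002, 0.002]
force: [0.1, -0.1, -2.5]
gripper_width: 28.8
finger_force: 79.6
```

```bash
python3 chk.py 482,-140,190,.565 488.2,40.5,190,.565
```

```text
15.05 [ 479.3 -318.9  195.7] yaw 0.3584 w 28.8 F [ 0.1 -0.1 -2.5] ff 79.6 q7 -0.82 v 0.056
[482.0, -140.0, 190.0, 0.565] [ 0.261  -0.6663  0.0229  0.      0.     -0.1315]
[488.2, 40.5, 190.0, 0.565] [ 0.5375 -1.3338  0.0229  0.      0.     -0.1315]
```

Call:
{"api": "carry_out", "payload": {
  "plan": [
    [0.08,-0.2,0,0,0,-0.04,1],
    [0.26,-0.666,0,0,0,-0.13,1],
    [0.26,-0.666,0,0,0,-0.13,1],
    [0.26,-0.666,0,0,0,-0.13,1],
    [0.26,-0.666,0,0,0,-0.13,1]
  ]
}}

```text
t: 15.68
eef_pos: [479.8, -139.7, 192.1]
orientation: [0.961, 0.278, -0.001, -0.0]
force: [0.8, -0.6, -1.9]
gripper_width: 28.6
finger_force: 79.9
```

```bash
python3 chk.py 488.2,40.5,190,.565
```

```text
15.68 [ 479.8 -139.7  192.1] yaw 0.5632 w 28.6 F [ 0.8 -0.6 -1.9] ff 79.9 q7 -0.94 v 0.023
[488.2, 40.5, 190.0, 0.565] [ 0.4133 -0.5914  0.0082  0.      0.     -0.0012]
```

Call:
{"api": "carry_out", "payload": {
  "plan": [
    [0.413,-0.591,0,0,0,-0.001,1],
    [0.413,-0.591,0,0,0,-0.001,1],
    [0.413,-0.591,0,0,0,-0.001,1],
    [0.413,-0.591,0,0,0,-0.001,1],
    [0.413,-0.591,0,0,0,-0.001,1],
    [0.413,-0.591,0,0,0,-0.001,1],
    [0.413,-0.591,0,0,0,-0.001,1]
  ]
}}

```text
t: 16.55
eef_pos: [488.9, 39.1, 192.6]
orientation: [0.961, 0.277, -0.0, 0.0]
force: [0.1, 0.9, -2.0]
gripper_width: 28.6
finger_force: 80.2
```

Run:
```python
from h import *
from chk import go
s=monitor.state();im,d=imaging.capture("wrist");cv2.imwrite("pics/w5.png",im[...,::-1])
c,E=cam("wrist",s);P=cloud(c,E,d);t=np.array(s["eef_pos"])
for lo,hi in((t[2]+15,t[2]+32),(t[2]-10,t[2]+2)):
    m=(P[...,2]>lo)&(P[...,2]<hi)&(np.hypot(P[...,0]-t[0],P[...,1]-t[1])<35)
    q=P[m]; print(len(q), cv2.minAreaRect(q[:,:2].astype(np.float32)) if len(q) else 0,np.median(q[:,2]) if len(q) else 0)
go([488.2,40.5,150,.565])
im,d=imaging.capture("scene");cv2.imwrite("pics/s5.png",im[100:400,150:550,::-1])
c,E=cam("scene");P=cloud(c,E,d)
m=(P[...,2]>120)&(P[...,2]<260)&(abs(P[...,0]-488)<40)&(abs(P[...,1]-40)<40); q=P[m]; print(len(q),q.min(0),q.max(0))
```

```text
8839 ((488.9490966796875, 38.90109634399414), (31.18079948425293, 56.1613655090332), 32.54334259033203) 216.944338460325
3797 ((499.3184509277344, 45.77458953857422), (28.337318420410156, 53.20698547363281), 32.791358947753906) 187.81888677893372
16.6 [488.9  39.4 192.7] yaw 0.5621 w 28.3 F [-0.5  0.3 -1.7] ff 80.2 q7 -1.34 v 0.007
[488.2, 40.5, 150, 0.565] [ 0.     -0.0051  0.1707  0.      0.     -0.0019]
1424 [452.5152  20.56   120.3123] [514.983   79.9078 259.7812]
```

View pics/w5.png

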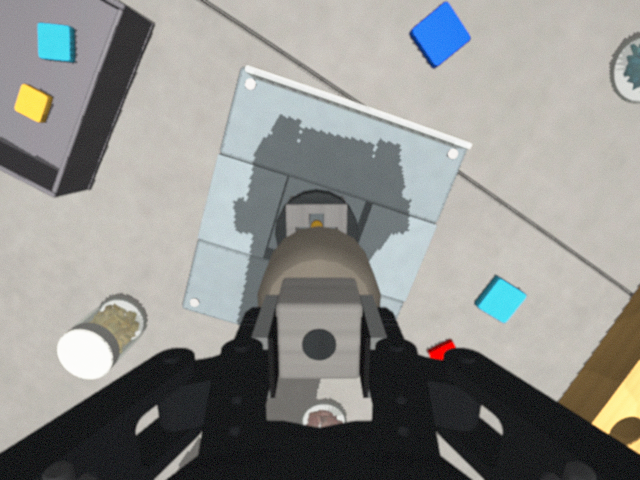

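The head hangs straight, with its grip at (320,335) and its sides parallel to the socket square at (317,215). Next I'll lower it to just above the mouth and settle the position.

Call:
{"api": "carry_out", "payload": {
  "plan": [
    [0,-0.005,0.15,0,0,-0.002,1],
    [0,-0.005,0.188,0,0,-0.002,1],
    [0,-0.005,0.188,0,0,-0.002,1],
    [0,-0.005,0.188,0,0,-0.002,1],
    [0,-0.005,0.188,0,0,-0.002,1]
  ]
}}

```text
t: 17.27
eef_pos: [488.8, 41.8, 146.7]
orientation: [0.96, 0.28, 0.001, 0.0]
force: [-0.0, -0.7, -3.1]
gripper_width: 28.7
finger_force: 80.1
```

```bash
python3 chk.py 488.2,40.5,131,.5655
```

```text
17.27 [488.8  41.8 146.7] yaw 0.5672 w 28.7 F [-0.  -0.7 -3.1] ff 80.1 q7 -1.38 v 0.004
[488.2, 40.5, 131.0, 0.5655] [-0.0047  0.003   0.0629  0.      0.      0.0011]
```

Call:
{"api": "carry_out", "payload": {
  "plan": [
    [-0.005,0.003,0.03,0,0,0,1],
    [-0.005,0.003,0.05,0,0,0,1],
    [-0.005,0.003,0.06,0,0,0,1],
    [-0.005,0.003,0.06,0,0,0,1]
  ]
}}

```text
t: 17.77
eef_pos: [487.3, 40.5, 130.5]
orientation: [0.96, 0.28, -0.0, -0.0]
force: [-0.9, 0.5, -1.5]
gripper_width: 28.2
finger_force: 80.1
```

```bash
python3 chk.py 488.2,40.5,122,.5655
```

```text
17.77 [487.3  40.5 130.5] yaw 0.5676 w 28.2 F [-0.9  0.5 -1.5] ff 80.1 q7 -1.39 v 0.005
[488.2, 40.5, 122.0, 0.5655] [0.003  0.0017 0.034  0.     0.     0.0013]
```

Nothing is in contact yet. I'll step down and watch the force.

Call:
{"api": "carry_out", "payload": {
  "plan": [
    [0.002,0.001,0.012,0,0,0,1],
    [0.002,0.001,0.024,0,0,0,1],
    [0.002,0.001,0.034,0,0,0,1],
    [0.002,0.001,0.034,0,0,0,1]
  ]
}}

```text
t: 18.27
eef_pos: [487.9, 40.5, 122.1]
orientation: [0.96, 0.28, -0.0, -0.0]
force: [-0.1, -1.1, -3.3]
gripper_width: 28.6
finger_force: 80.1
```

```bash
python3 chk.py 488.2,40.5,107,.5655
```

```text
18.27 [487.9  40.5 122.1] yaw 0.5675 w 28.6 F [-0.1 -1.1 -3.3] ff 80.1 q7 -1.4 v 0.005
[488.2, 40.5, 107.0, 0.5655] [0.0011 0.0006 0.0602 0.     0.     0.0013]
```

Call:
{"api": "carry_out", "payload": {
  "plan": [
    [0.001,0,0.016,0,0,0,1],
    [0.001,0,0.03,0,0,0,1],
    [0.001,0,0.044,0,0,0,1],
    [0.001,0,0.056,0,0,0,1],
    [0.001,0,0.056,0,0,0,1]
  ],
  "grip_force": 100
}}

```text
t: 18.9
eef_pos: [488.5, 40.6, 108.4]
orientation: [0.96, 0.28, 0.0, 0.0]
force: [-1.2, -0.6, 6.0]
gripper_width: 28.7
finger_force: 104.4
```

```bash
python3 chk.py
```

```text
18.9 [488.5  40.6 108.4] yaw 0.5674 w 28.7 F [-1.2 -0.6  6. ] ff 104.4 q7 -1.41 v 0.005
```

Call:
{"api": "carry_out", "payload": {
  "plan": [
    [0,0,0.004,0,0,0,1],
    [0,0,0.008,0,0,0,1],
    [0,0,0.012,0,0,0,1],
    [0,0,0.012,0,0,0,1]
  ]
}}

```text
t: 19.4
eef_pos: [488.5, 40.7, 106.8]
orientation: [0.96, 0.28, 0.0, 0.0]
force: [-5.9, -0.6, 19.8]
gripper_width: 27.9
finger_force: 106.8
```

Run:
```python
from h import *
from chk import go
s=monitor.state();im,d=imaging.capture("wrist");a=im
c,E=cam("wrist",s);P=cloud(c,E,d);t=np.array(s["eef_pos"])
for lo,hi in((125,140),(97,109),(60,66)):
    m=(P[...,2]>lo)&(P[...,2]<hi)&(np.hypot(P[...,0]-t[0],P[...,1]-t[1])<33); q=P[m]
    print(len(q),np.median(q[:,2]))
sc,d2=imaging.capture("scene"); crop=cv2.resize(sc[200:320,260:400],None,fx=3,fy=3)
cv2.imwrite("pics/fin.png",np.hstack([crop[...,::-1],cv2.resize(a,(480,360))[...,::-1][:, :380]]))
go()
```

```text
8375 131.23597627582242
3777 101.9258345621206
1603 62.1129441933646
19.5 [488.5  40.7 106.8] yaw 0.5674 w 28.0 F [-7.7 -0.6 18.8] ff 106.8 q7 -1.41 v 0.002
```

View pics/fin.png

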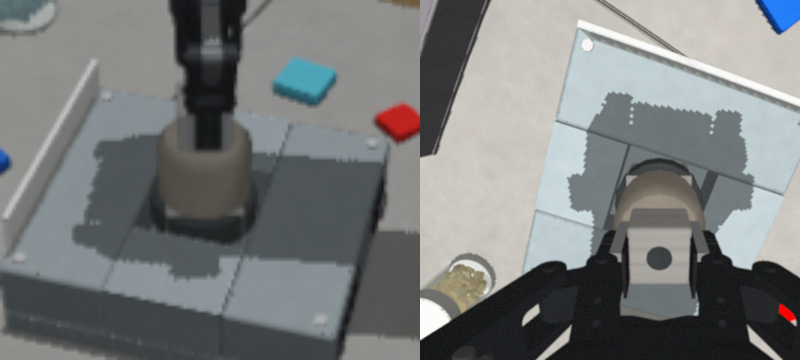

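The grip top measures 131.2 mm, against 131 when home. The drum sits on the hub at (205,190), pressed with about 19 N against a 9 N spring. I'm handing the job in now.

```bash
python3 -c "
from h import *
print(order.hand_in())"
```

```text
the job is handed in; nothing more can be done
None
```

The job is handed in at 19.5 s: both offcuts are in the grey tray, and the wide head is meshed in the drive socket, fully home and still gripped with about 19 N of downward push, while the slim head was left in the stand.

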